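# Find the plate that is off, switch it on and load it

## Robot

A 6-joint arm with a two-finger parallel gripper is mounted at the origin on a cart in front of the work surface, level with it; the furniture and walls round the work are solid. World frame = base frame: x ahead of the robot, y to its left, z up, the work surface at z = 0. Lengths are in mm, angles in rad, forces in N, time in s.
With the tool pointing down it reaches from about 300 to 775 mm from the base axis. Payload 14.6 kg.
Tool frame: the origin (TCP) lies midway between the tips of the shut fingers; the grasp point (between the pads) lies behind it (manip.grip_depth is the z of the grasp point in the tool frame, in mm); z points along the fingers, y is the line along which they close (so a half turn about z gives the same grasp; the last joint's range is limited). The gripper opens to 94 mm and grips with 3 to 60 N. Pads are 16 mm wide; open, the fingers measure 119 mm over their backs; the gripper's body (75 mm by 177 mm) begins 78 mm behind the grasp point.
Start: joints at [1.053, 0.3, 1.521, -0, 1.321, -0.067], TCP at [239.623, 495.045, 205.446] pointing down, gripper open.
Joint ranges: [-3.03, 3.03], [-0.79, 2.21], [0.23, 2.52], [-1.04, 4.18], [0, 3.07], [-2.55, 2.55]. Speed limits (rad/s): [2.22, 2.22, 2.57, 3.14, 3.14, 3.14].

## Interface

Orientations are given as [roll, pitch, yaw] about the fixed x, y, z axes, in that order (R = Rz(yaw) Ry(pitch) Rx(roll)).
In Python, from cell import manip gives the robot as it stands.
- The arm moves only by the shell command python3 nudge.py 'ROWS' [OPENING] [FORCE]. ROWS is a JSON list that holds a single list of rows (three levels of brackets), with 1 to 5 rows, each of 6 numbers: dx, dy, dz in units of 100 mm, then a rotation vector rx, ry, rz in rad; each row is the pose to reach, as a shift and turn from the pose commanded when the command began, along the tool's axes at that moment; what a row does not reach only later rows make up. A row lasts 1/10 s, in which the tool goes at most 50 mm and 0.15 rad, less where a joint would pass 70% of its speed; a pose out of reach is approached as far as the arm can. OPENING is the finger opening in mm, set as the command begins (- or left out keeps the last). The fingers move at their own pace and stop on an object; FORCE is the grip in N (left out, the last holds). Time passes only in rows, so rows that do not move let the fingers close. It prints the time, the measured TCP pose, the force, the opening and the grip force at its end. Input that does not fit is refused with a message, and nothing moves.
- manip.read_state(): the state, without advancing time (a new reading comes with each control period).
- manip.camera(name): name is "scene" or "top" or "wrist"; returns (picture, depth): 400x640x3 uint8, red, green, blue; 400x640 float32, mm along the optical axis (not along the pixel's ray), 0 where there is no reading.
- manip.camera_info(name): a dict with "K" (3x3 intrinsics, pixels), "rvec" (rotation vector, rad) and "tvec" (3), from world to camera coordinates, as OpenCV has them; the wrist camera has in their place "mount" (4x4, takes a point from camera to tool coordinates, whose origin is the TCP and whose axes are the flange's). Camera axes: x right, y down, z forward; pixel columns grow to the right and rows downward; lengths in mm; the calibration is good to about 2 mm. A picture is of the moment at which its call begins: read the wrist's pose just before it. camera_info takes no time and is no camera call.
- manip.sign_off(): hands the job in; it is judged then, once.
The state is a dict: "clock": time; "joints": joint angles; "qd": joint speeds; "effort": joint torques, N m; "eef_pos": TCP position; "eef_rot": TCP orientation; "wrist_force": force on the tool from outside, world axes, zero at the start; "moment": the same for the moment, N m; "finger_gap": finger opening in mm; "finger_force": force on a finger pad.
Only numpy, scipy, OpenCV 4.12 (cv2) and the standard library are available. Lean on these libraries where they do the work, as an engineer would, in place of code of your own. Each camera call takes 0.05 s, during which the arm holds its last target. There are 200 camera calls.

## Task

Of the sample warmer's three plates exactly one is off, but the lamps are dead: feel through the shuttered ports behind the plates for the one toggle that leans forward, toward its plate (off; leaning to the back is on), and flip that one fully on, never switching off either of the other two. Then stand the small white bottle with the blue cap that stands left of the warmer upright in the middle of that plate, the cold one you have just switched on, and let go of it; it must never be set on the two plates that are already hot.

Things in the scene. Friction and masses are not known exactly. Their poses are not given: they have to be found in the camera images.
- warmer: White three-place sample warmer, fixed, 220 (x) by 280 mm (y). Origin: centre of its underside, on the bench; x from the plates to the ports (away from the robot at yaw 0), y left, z up. Front: a deck 22 mm high with 3 square plates in a row along y, 90 mm apart. Rear (5 mm in front of the origin to 110 behind): a housing 70 mm high, a shuttered port on top behind each plate.
- port_left (a point): Left port (robot's left): point on the housing top above the toggle's axis; axes as the warmer's. All ports alike: a well 92 mm long in x (58 mm in front of this point to 34 behind), 46 wide in y (23 each side), 62 deep, closed flush by two black spring leaves hinged on its long sides, opening downward: a finger pushes them in with 2 to 3 N; they spring back.
- port_middle (a point): Middle port, like the left one. Every port's toggle: a steel lever with a 14 mm ball, pivoting 56 mm below this point about y, ball centre 38 mm from the pivot. It leans 0.36 rad (ball 13 mm off the middle, 20 mm below the top) to -x, toward its plate (OFF), or to +x (ON). Stiff: it takes 3.5 to 4.5 N in x near the ball to move it and stays where it is left. Its state is not given.
- port_right (a point): Right port, like the left one. To feel any toggle: closed fingers on the well's middle line (within 8 mm), centred 40 mm in front of the port's point, tips 30 to 40 mm below the housing's top, clear the toggle in both states; moved to +x they meet an OFF toggle when their leading face is about 20 mm in front of the port's point, an ON one only about 5 mm behind it.
- plate_left (a point): Centre of the top face of the left warming plate, a square aluminium plate 84 mm wide and 4 mm thick on the low front deck; its top is 26 mm above the warmer's underside, 44 mm below the housing's top. It belongs to the port straight behind it (121 mm along the warmer's +x).
- plate_middle (a point): Centre of the top face of the middle warming plate, a square aluminium plate 84 mm wide and 4 mm thick on the low front deck; its top is 26 mm above the warmer's underside, 44 mm below the housing's top. It belongs to the port straight behind it (121 mm along the warmer's +x).
- plate_right (a point): Centre of the top face of the right warming plate, a square aluminium plate 84 mm wide and 4 mm thick on the low front deck; its top is 26 mm above the warmer's underside, 44 mm below the housing's top. It belongs to the port straight behind it (121 mm along the warmer's +x).
- bottle: Small white reagent bottle, red band, blue screw cap: 52 mm across and 89 mm high, 0.13 to 0.2 kg, loose, upright on the bench left of the warmer. Origin at the centre of its underside, z along its axis. Fingers meet it as a 52 mm cylinder up to 85 mm.

How it is judged (in metres and radians):
On the way, in this order (a step that is already met when the one before it is completed fails the run):
1. the toggle that was off is flipped on (x of each of tog_a_c1, tog_b_c1, tog_c_c1 in the frame of warmer above 0.07 m), for 0.2 s.
2. the bottle stands on the plate of that toggle (horizontal distance between bottle and chan_a_c0 below 0.02 m and angle between bottle's own z axis and vertical below 0.1 rad and z of bottle in the frame of warmer between 0.022 and 0.031 m), for 0.2 s.
At the end, for the whole second after the job is handed in: All three toggles lean to the back (on, ball at least 7 mm behind the middle), and the bottle stands upright (within 0.1 rad), released and at rest, on the plate whose toggle was off at the start, its axis within 20 mm of the plate's centre (all of step 1 and all of step 2 and linear speed of bottle below 0.02 m/s and contact force between bottle and the fingers below 0.1 N); the robot touches nothing.
It fails at once if a toggle that was on at the start is switched off (x of any of tog_b_c1, tog_c_c1 in the frame of warmer below 0.058 m).
It fails at once if the bottle is set on a plate that was on at the start (contact force between bottle and chan_b_c0 above 0.3 N or contact force between bottle and chan_c_c0 above 0.3 N).
It also fails if it takes over 69 s, if anything falls off the work surface, if the arm or the gripper's body presses on something with over 40 N, if the wrist force passes 120 N, or if a joint passes its speed limit or range.

## Working session

There is one attempt and no reset: what is moved stays moved. The work goes in short steps, Python scripts to look and compute and a shell command to move; the robot and the scene stay as the last step left them, time stands still between calls to the robot, and variables do not carry over. Pictures are saved under pics/ and viewed, at most 10 in all, crops included, and the job is handed in when it is done.

```bash
ls; mkdir -p pics; python3 - <<'E'
from cell import manip
import cv2,numpy as np
s=manip.read_state();print(s,manip.grip_depth)
for n in("top","scene"):
    p,d=manip.camera(n);cv2.imwrite(f"pics/{n}0.png",p[:,:,::-1]);np.savez(f"{n}0.npz",p=p,d=d);print(n,manip.camera_info(n))
print(manip.camera_info("wrist"))
a=cv2.imread("pics/top0.png");b=cv2.imread("pics/scene0.png")
E
```

```text
cell.py
nudge.py
pics
{'clock': 0.0, 'joints': array([ 1.05341952e+00,  3.00445361e-01,  1.52159866e+00,  9.06510293e-06,
        1.32068725e+00, -6.66123508e-02]), 'qd': array([-0.00021764,  0.00134703,  0.00022998,  0.00041093, -0.00055535,
       -0.00098877]), 'effort': array([ 1.52254630e-03, -5.31798720e+01, -3.52737129e+01,  7.09382258e-02,
        2.43862916e-02, -9.44569138e-05]), 'eef_pos': array([239.48405348, 494.82750525, 204.89300994]), 'eef_rot': array([-3.14045715e+00, -8.45506936e-05,  2.69082590e+00]), 'wrist_force': array([-0.69972456,  0.0221246 ,  0.9547066 ]), 'moment': array([ 0.01879925, -0.00505174,  0.03250189]), 'finger_force': 0.0, 'finger_gap': 94.06828129912932} -18.8
top {'K': array([[476.03302914,   0.        , 323.96244439],
       [  0.        , 476.03302914, 191.47554176],
       [  0.        ,   0.        ,   1.        ]]), 'rvec': array([ 2.11155961, -2.14902941,  0.18727614]), 'tvec': array([ 45.51901952, 547.08632492, 994.54411179])}
scene {'K': array([[514.58777542,   0.        , 318.79753622],
       [  0.        , 514.58777542, 206.11463322],
       [  0.        ,   0.        ,   1.        ]]), 'rvec': array([ 2.06589115, -1.15703733,  0.50609302]), 'tvec': array([-252.7183991 ,  385.85685595,  853.52631262])}
{'K': array([[321.54918772,   0.        , 320.3202047 ],
       [  0.        , 321.54918772, 199.57295443],
       [  0.        ,   0.        ,   1.        ]]), 'mount': array([[-1.64927662e-04, -9.63572937e-01, -2.67445634e-01,
         7.73324731e+01],
       [ 9.99999985e-01, -1.75117900e-04,  1.42504104e-05,
        -5.76379506e-01],
       [-6.05658276e-05, -2.67445627e-01,  9.63572951e-01,
        -1.79420534e+02],
       [ 0.00000000e+00,  0.00000000e+00,  0.00000000e+00,
         1.00000000e+00]])}
```

View pics/top0.png

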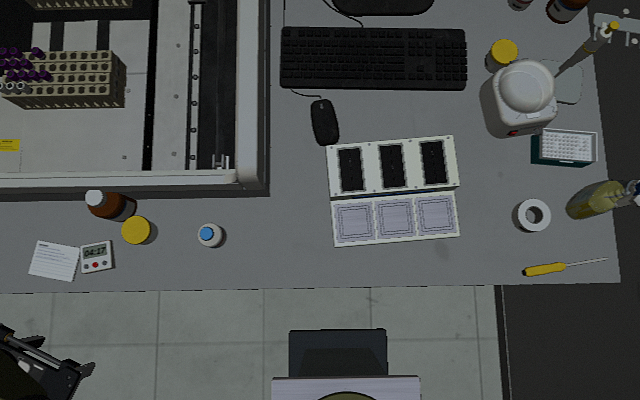

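View pics/scene0.png

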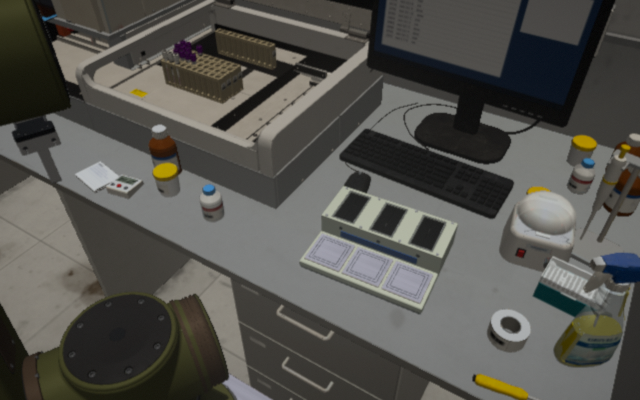

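The top view shows the port leaves near (351,169), (391,166) and (432,162), the plates near (354,221), (395,217) and (436,214), and the blue cap at (209,234). The scene view shows the same layout, with the bottle at (211,203).

```bash
cat > h.py <<'E'
import numpy as np,cv2
from cell import manip
def ray(name,uv,z):
    i=manip.camera_info(name);R=cv2.Rodrigues(i["rvec"])[0];t=i["tvec"]
    c=-R.T@t;d=R.T@np.linalg.inv(i["K"])@np.array([uv[0],uv[1],1.]);return c+d*(z-c[2])/d[2]
def blobs(m,lo,hi):
    n,l,s,c=cv2.connectedComponentsWithStats(m.astype(np.uint8));return [(i,c[i],s[i]) for i in range(1,n) if lo<s[i,4]<hi],l
E
python3 - <<'E'
from h import *
z=np.load("top0.npz");p=z["p"].astype(int);d=z["d"]
g=p.sum(2)
m=np.zeros(g.shape,bool);m[140:200,330:455]=g[140:200,330:455]<110
P=[];O=[]
B,l=blobs(m,200,2000)
for k,(i,c,s) in enumerate(sorted(B,key=lambda b:b[1][0])):
    r=cv2.minAreaRect(np.argwhere(l==i)[:,::-1].astype(np.float32));w=ray("top",r[0],70)
    box=np.array([ray("top",q,70) for q in cv2.boxPoints(r)])
    print("port",s,w.round(1),np.linalg.norm(np.diff(box,axis=0),axis=1).round(1),d[int(c[1]),int(c[0])])
    P.append(w[:2])
hsv=cv2.cvtColor(z["p"],cv2.COLOR_RGB2HSV)
m=np.zeros(g.shape,bool);m[190:250,325:465]=(hsv[190:250,325:465,1]>18)&(hsv[190:250,325:465,0]>105)&(hsv[190:250,325:465,0]<150)
B,l=blobs(cv2.morphologyEx(m.astype(np.uint8),cv2.MORPH_CLOSE,np.ones((3,3))),300,3000)
for i,c,s in sorted(B,key=lambda b:b[1][0]):
    r=cv2.minAreaRect(np.argwhere(l==i)[:,::-1].astype(np.float32));w=ray("top",r[0],26)
    box=np.array([ray("top",q,26) for q in cv2.boxPoints(r)])
    print("plate",s,w.round(1),np.linalg.norm(np.diff(box,axis=0),axis=1).round(1))
for n,(y0,y1,x0,x1) in dict(top=(215,255,190,230),scene=(175,225,195,230)).items():
    q=np.load(n+"0.npz");h=cv2.cvtColor(q["p"],cv2.COLOR_RGB2HSV)
    m=np.zeros(g.shape,bool);m[y0:y1,x0:x1]=((h[...,0]>95)&(h[...,0]<125)&(h[...,1]>120))[y0:y1,x0:x1]
    for i,c,s in blobs(m,20,800)[0]:print(n,"cap",s,c,ray(n,c,89 if n=="top" else 82).round(1),q["d"][int(c[1]),int(c[0])])
i=manip.camera_info("top");R=cv2.Rodrigues(i["rvec"])[0];print("cam",(-R.T@i["tvec"]).round())
E
```

```text
port [339 148  25  43 852] [591.6 -22.5  70. ] [45.1 92.2 44.4] 1076.2529
port [380 145  25  43 857] [ 597.8 -112.4   70. ] [44.9 92.9 44.2] 1029.33
port [421 141  26  43 856] [ 603.7 -202.3   70. ] [45.5 93.1 44.7] 1032.0974
plate [ 334  202   41   40 1385] [482.7 -28.3  26. ] [88.3 82.1 87.1]
plate [ 375  199   41   40 1379] [ 489.1 -119.9   26. ] [84.8 82.4 83.6]
plate [ 415  195   41   40 1365] [ 495.2 -209.8   26. ] [84.7 83.1 83.5]
top cap [200 227  13  14 139] [206.18705036 233.21582734] [457.1 281.4  89. ] 985.5992
scene cap [203 185  12   9  85] [208.45882353 188.94117647] [459.1 286.5  82. ] 1188.1484
cam [ 367.   38. 1075.]
```

```bash
cat >> h.py <<'E'
from scipy.spatial.transform import Rotation as Ro
def to(x,y,z,yaw):
    s=manip.read_state();R=Ro.from_euler("xyz",s["eef_rot"]);T=Ro.from_euler("ZYX",[yaw,0,np.pi])
    print(s["clock"],"shift",R.inv().apply(np.array([x,y,z])-s["eef_pos"]).round(1),"rot",(R.inv()*T).as_rotvec().round(3),"F",s["wrist_force"].round(1))
E
python3 - <<'E'
from h import *
to(563.7,-24.4,130,3.209)
i=manip.camera_info("top");R=cv2.Rodrigues(i["rvec"])[0];t=i["tvec"]
q=np.load("top0.npz");d=q["d"];v,u=np.mgrid[215:255,185:235];dd=d[215:255,185:235]
X=np.stack([u*dd,v*dd,dd],-1).reshape(-1,3)@np.linalg.inv(i["K"]).T
W=(X-t)@R
for lo,hi in((20,60),(60,80),(80,100)):
    w=W[(W[:,2]>lo)&(W[:,2]<hi)];print(lo,len(w),w.min(0).round(),w.max(0).round(),w.mean(0).round(1))
E
```

```text
0.1 shift [-518.  -326.    75.3] rot [-0.001 -0.    -0.518] F [ 0.4 -0.5 -0.1]
20 118 [431. 257.  21.] [482. 309.  60.] [449.9 266.3  43.2]
60 285 [432. 258.  60.] [481. 307.  80.] [455.6 278.3  67. ]
80 153 [443. 269.  80.] [470. 297.  93.] [457.3 282.3  88.5]
```

Careful with the scale: shifts go in units of 100 mm. That gives: -40 mm is -0.4, -25 mm is -0.25.

```bash
python3 nudge.py '[[[-0.4,-0.25,0.06,0,0,-0.1],[-0.8,-0.5,0.12,0,0,-0.2],[-1.2,-0.75,0.18,0,0,-0.3],[-1.6,-1,0.24,0,0,-0.4],[-2,-1.26,0.3,0,0,-0.5]]]' 0 20; python3 -c "
from h import *
to(563.7,-24.4,130,3.209)"
```

```text
clock: 0.6
eef_pos: [365.3, 292.8, 175.1]
eef_rot: [-3.142, -0.0, -3.088]
wrist_force: [0.8, 0.4, 0.5]
finger_gap: 57.3
finger_force: 0.0
0.6 shift [-181.1 -327.4   45.1] rot [-0.    -0.    -0.014] F [0.8 0.4 0.5]
```

```bash
python3 nudge.py '[[[-0.22,-0.4,0.06,0,0,0],[-0.44,-0.8,0.12,0,0,0],[-0.66,-1.2,0.18,0,0,-0.01],[-0.88,-1.6,0.24,0,0,-0.014],[-1.1,-2,0.3,0,0,-0.014]]]'; python3 -c "
from h import *
to(563.7,-24.4,130,3.209)"
```

```text
clock: 1.1
eef_pos: [485.0, 98.3, 145.1]
eef_rot: [3.142, -0.0, -3.078]
wrist_force: [0.3, 0.2, 0.3]
finger_gap: 17.5
finger_force: 0.0
1.1 shift [ -70.8 -127.5   15.1] rot [ 0.    -0.    -0.004] F [0.3 0.2 0.3]
```

To row units: -127.5 mm is -1.275, -85 mm is -0.85.

```bash
python3 nudge.py '[[[-0.24,-0.42,0.05,0,0,0],[-0.47,-0.85,0.1,0,0,-0.004],[-0.71,-1.275,0.15,0,0,-0.004],[-0.71,-1.275,0.15,0,0,-0.004],[-0.71,-1.275,0.15,0,0,-0.004]]]'; python3 -c "
from h import *
to(563.7,-24.4,35,3.209)
p,d=manip.camera('top');cv2.imwrite('pics/top1.png',cv2.resize(p[120:270,300:480,::-1],None,fx=4,fy=4))
"
```

```text
clock: 1.6
eef_pos: [563.1, -23.2, 129.7]
eef_rot: [3.141, -0.001, -3.076]
wrist_force: [-0.1, -0.2, -0.0]
finger_gap: 0.4
finger_force: 0.0
1.6 shift [-0.7 -1.3 94.7] rot [ 0.    -0.001 -0.002] F [-0.1 -0.2 -0. ]
```

View pics/top1.png

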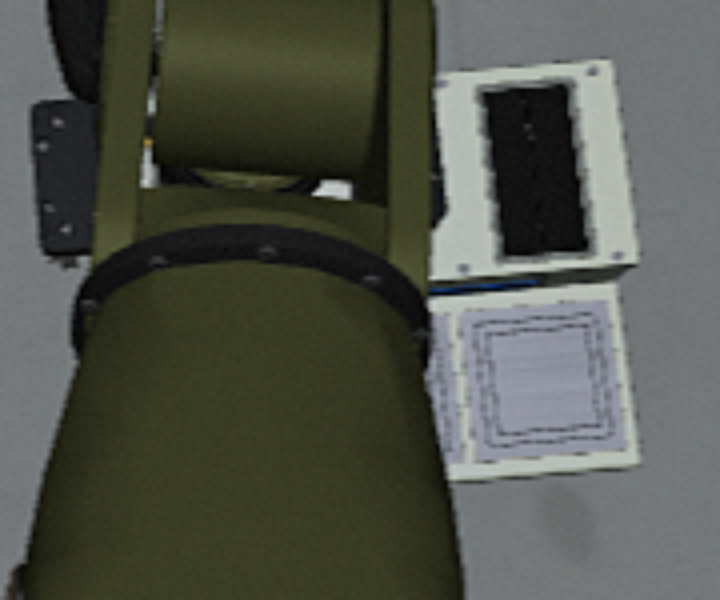

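The arm hides the left port in this crop, and only the right port and plate (crop about (530,170) and (545,380)) stay visible. I'll descend by calibration while watching force.

To row units: 76 mm is 0.76, 68 mm is 0.68.

```bash
python3 nudge.py '[[[-0.007,-0.013,0.3,0,0,0],[-0.007,-0.013,0.52,0,0,0],[-0.007,-0.013,0.6,0,0,0],[-0.007,-0.013,0.68,0,0,0],[-0.007,-0.013,0.76,0,0,0]]]'; python3 nudge.py '[[[0,0,0.06,0,0,0],[0,0,0.12,0,0,0],[0,0,0.18,0,0,0],[0,0,0.18,0,0,0]]]'; python3 -c "
from h import *
to(563.7,-24.4,35,3.209);to(603.6,-21.7,35,3.209)"
```

```text
clock: 2.15
eef_pos: [564.6, -23.3, 55.1]
eef_rot: [-3.141, 0.002, -3.074]
wrist_force: [0.6, -0.0, 1.2]
finger_gap: 0.8
finger_force: 0.4
clock: 2.55
eef_pos: [563.8, -23.9, 35.6]
eef_rot: [3.141, -0.001, -3.074]
wrist_force: [-0.1, 0.4, -2.1]
finger_gap: 0.7
finger_force: 1.2
2.55 shift [ 0.1 -0.5  0.6] rot [ 0.    -0.001 -0.   ] F [-0.1  0.4 -2.1]
2.55 shift [-39.9  -0.5   0.6] rot [ 0.    -0.001 -0.   ] F [-0.1  0.4 -2.1]
```

```bash
for i in 1 2; do python3 nudge.py '[[[-0.025,0,0,0,0,0],[-0.05,0,0,0,0,0],[-0.05,0,0,0,0,0]]]'|egrep 'pos|wrist_f'; done;  for i in 1 2 3; do python3 nudge.py '[[[-0.02,0,0,0,0,0],[-0.04,0,0,0,0,0],[-0.04,0,0,0,0,0]]]'|egrep 'pos|wrist_f'; done
```

```text
eef_pos: [569.6, -23.5, 36.7]
wrist_force: [1.0, 0.1, -0.3]
eef_pos: [574.5, -23.2, 36.5]
wrist_force: [1.5, -0.1, 0.3]
eef_pos: [578.3, -22.9, 36.4]
wrist_force: [0.9, -0.4, -0.1]
eef_pos: [582.4, -22.6, 36.5]
wrist_force: [-0.5, 0.9, -0.4]
eef_pos: [586.4, -22.4, 36.5]
wrist_force: [1.4, -0.5, 0.5]
```

Left shows no contact 11 mm past the OFF contact point, so it is on. Going to the middle port.

```bash
python3 nudge.py '[[[0.1,0,-0.1,0,0,0],[0.2,0,-0.4,0,0,0],[0.2,0,-0.58,0,0,0],[0.2,0,-0.6,0,0,0]]]'|egrep 'clock|pos|wrist_f';python3 -c "
from h import *
to(569.8,-114.2,95,3.209)"
```

```text
clock: 4.45
eef_pos: [567.3, -23.9, 98.8]
wrist_force: [-0.8, 1.3, 0.2]
4.45 shift [  3.5 -90.3   3.9] rot [-0.001  0.004 -0.   ] F [-0.8  1.3  0.2]
```

To row units: -90.3 mm is -0.903, -80 mm is -0.8.

```bash
python3 nudge.py '[[[0.035,-0.4,0,0,0,0],[0.035,-0.8,0,0,0,0],[0.035,-0.903,0,0,0,0],[0.035,-0.903,0,0,0,0]]]'|egrep 'clock|pos|wrist_f';python3 -c "
from h import *
to(569.8,-114.2,36,3.209)"
```

```text
clock: 4.85
eef_pos: [568.5, -115.1, 95.4]
wrist_force: [-0.1, 0.6, 0.6]
4.85 shift [-1.5  0.8 59.4] rot [ 0.    -0.001 -0.002] F [-0.1  0.6  0.6]
```

```bash
python3 nudge.py '[[[-0.01,0.008,0.15,0,0,0],[-0.01,0.008,0.3,0,0,0],[-0.01,0.008,0.4,0,0,0],[-0.01,0.008,0.5,0,0,0],[-0.01,0.008,0.59,0,0,0]]]'|egrep 'clock|pos|wrist_f'
python3 nudge.py '[[[0,0,0,0,0,0],[-0.03,0,0,0,0,0],[-0.06,0,0,0,0,0],[-0.06,0,0,0,0,0]]]'|egrep 'pos|wrist_f';  for i in 1 2 3 4; do python3 nudge.py '[[[-0.02,0,0,0,0,0],[-0.04,0,0,0,0,0],[-0.04,0,0,0,0,0]]]'|egrep 'pos|wrist_f'; done
```

```text
clock: 5.35
eef_pos: [569.6, -112.8, 36.4]
wrist_force: [-0.3, -0.3, 1.4]
eef_pos: [576.3, -112.8, 37.9]
wrist_force: [0.8, 0.2, -0.2]
eef_pos: [579.9, -112.5, 37.6]
wrist_force: [0.3, -0.4, 0.1]
eef_pos: [583.3, -112.2, 37.4]
wrist_force: [-5.4, 0.7, 3.3]
eef_pos: [587.3, -111.9, 37.4]
wrist_force: [-4.9, 0.1, 3.3]
eef_pos: [591.4, -111.7, 37.4]
wrist_force: [-4.0, -0.0, 3.1]
```

The middle toggle meets the fingers with 4–5 N at x≈582 mm, as predicted for OFF. I'll push it fully on.

```bash
for i in 1 2 3; do python3 nudge.py '[[[-0.02,0,0,0,0,0],[-0.04,0,0,0,0,0],[-0.05,0,0,0,0,0],[-0.05,0,0,0,0,0]]]'|egrep 'pos|wrist_f'; done
```

```text
eef_pos: [596.5, -111.3, 37.4]
wrist_force: [-4.4, 0.8, 3.3]
eef_pos: [601.6, -111.0, 37.3]
wrist_force: [-3.3, 0.2, 1.4]
eef_pos: [606.0, -110.7, 36.9]
wrist_force: [-6.4, 0.2, 1.4]
```

```bash
for i in 1 2; do python3 nudge.py '[[[-0.01,0,0,0,0,0],[-0.02,0,0,0,0,0],[-0.02,0,0,0,0,0]]]'|egrep 'clock|pos|wrist_f'; done
```

```text
clock: 8.45
eef_pos: [606.7, -110.6, 36.6]
wrist_force: [-15.7, -0.2, 4.4]
clock: 8.75
eef_pos: [607.3, -110.6, 36.4]
wrist_force: [-26.2, -1.4, 9.8]
```

The toggle hit its hard stop exactly where ON is predicted. Retracting.

```bash
python3 nudge.py '[[[0.1,0,0,0,0,0],[0.25,0,0,0,0,0],[0.35,0,-0.1,0,0,0],[0.35,0,-0.5,0,0,0],[0.35,0,-1,0,0,0]]]' |egrep 'clock|pos|wrist_f';python3 -c "
from h import *
to(456.5,282.5,160,3.209)"
```

```text
clock: 9.25
eef_pos: [575.0, -112.7, 137.3]
wrist_force: [0.7, -0.0, 1.2]
9.25 shift [ 91.9 402.2 -22.2] rot [ 0.001 -0.002 -0.   ] F [ 0.7 -0.   1.2]
```

To row units: -20 mm is -0.2, 20 mm is 0.2.

```bash
python3 nudge.py '[[[0.1,0.42,-0.1,0,0,0],[0.2,0.84,-0.2,0,0,0],[0.3,1.26,-0.3,0,0,0],[0.4,1.7,-0.32,0,0,0],[0.49,2.15,-0.32,0,0,0]]]' 94 20 |egrep 'clock|pos|wrist_f'; python3 nudge.py '[[[0.09,0.42,0,0,0,0],[0.18,0.84,0,0,0,0],[0.27,1.26,0,0,0,0],[0.36,1.65,0,0,0,0],[0.43,1.87,0,0,0,0]]]' |egrep 'clock|pos|wrist_f';python3 nudge.py '[[[0,0,0,0,0,0],[0,0,0,0,0,0]]]'; python3 - <<'E'
from h import *
to(456.5,282.5,33,3.209)
s=manip.read_state();p,d=manip.camera('wrist');cv2.imwrite('pics/w1.png',p[:,:,::-1])
i=manip.camera_info('wrist');R=Ro.from_euler('xyz',s['eef_rot']).as_matrix();M=i['mount']
h=cv2.cvtColor(p,cv2.COLOR_RGB2HSV);m=(h[...,0]>95)&(h[...,0]<125)&(h[...,1]>110)
v,u=np.mgrid[0:400,0:640];X=np.stack([u*d,v*d,d],-1).reshape(-1,3)@np.linalg.inv(i['K']).T
W=(X@M[:3,:3].T+M[:3,3])@R.T+s['eef_pos'];W=W.reshape(400,640,3)
for k,c,st in blobs(m,100,40000)[0]:print(c.round(),st,W[int(c[1]),int(c[0])].round(1))
w=W[(abs(W[...,0]-456)<40)&(abs(W[...,1]-282)<40)&(W[...,2]>80)&(W[...,2]<95)];print(w.min(0),w.max(0))
E
```

```text
clock: 9.75
eef_pos: [512.3, 100.1, 170.3]
wrist_force: [0.5, 0.6, 0.9]
clock: 10.25
eef_pos: [456.3, 284.9, 169.7]
wrist_force: [-0.2, -0.1, -0.2]
clock: 10.45
eef_pos: [457.1, 282.2, 169.5]
eef_rot: [3.141, 0.001, -3.074]
wrist_force: [-0.2, -0.1, 0.1]
finger_gap: 92.5
finger_force: 0.0
10.45 shift [  0.7   0.3 136.5] rot [0.    0.001 0.001] F [-0.2 -0.1  0.1]
[323. 205.] [308 189  32  32 791] [455.4 283.6  89. ]
[ 12. 244.] [  0 241  31   8 176] [535.5 -37.4  36. ]
[519. 263.] [500 251  52  34 306] [505.6 472.7  72.6]
[443.50211474 269.94173445  80.06858084] [472.0474625  298.79588388  91.38161642]
```

View pics/w1.png

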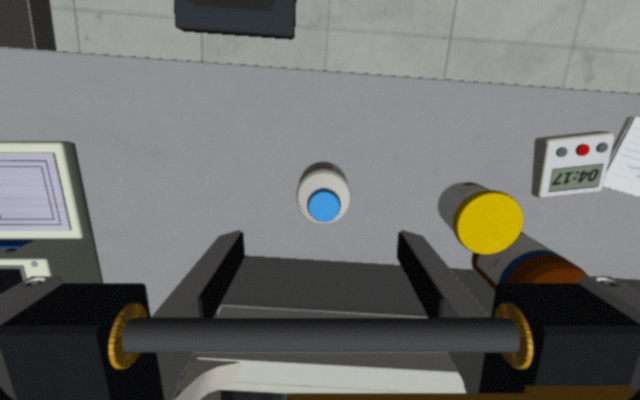

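The wrist view shows the bottle's cap at (323,205), i.e. world about (457.5, 284), between the open fingers. The yellow jar at (488,220) is clear of them.

To row units: 1.5 mm is 0.015, 137 mm is 1.37.

```bash
python3 nudge.py '[[[0,0.015,0.3,0,0,0],[0,0.015,0.65,0,0,0],[0,0.015,1,0,0,0],[0,0.015,1.25,0,0,0],[0,0.015,1.37,0,0,0]]]'|egrep 'clock|pos|wrist_f'; python3 nudge.py '[[[0,0,0,0,0,0],[0,0,0,0,0,0],[0,0,0,0,0,0],[0,0,0,0,0,0],[0,0,0,0,0,0]]]' 45 25;python3 nudge.py '[[[0,0,0,0,0,0],[0,0,0,0,0,0],[0,0,0,0,0,0],[0,0,0,0,0,0],[0,0,0,0,0,0]]]' 30 25
```

```text
clock: 11.0
eef_pos: [456.6, 282.1, 30.4]
wrist_force: [0.1, -1.0, 0.2]
clock: 11.5
eef_pos: [457.0, 283.8, 33.1]
eef_rot: [3.141, 0.001, -3.074]
wrist_force: [-0.4, -0.7, -0.7]
finger_gap: 57.1
finger_force: 0.0
clock: 12.0
eef_pos: [457.0, 283.8, 32.9]
eef_rot: [3.141, 0.001, -3.074]
wrist_force: [-1.3, 0.7, 5.2]
finger_gap: 51.7
finger_force: 25.0
```

To row units: -110 mm is -1.1, -105 mm is -1.05.

```bash
python3 nudge.py '[[[0,0,-0.1,0,0,0],[0,0,-0.4,0,0,0],[0,0,-0.75,0,0,0],[0,0,-1.05,0,0,0],[0,0,-1.1,0,0,0]]]'|egrep 'clock|pos|wrist_f|finger'; python3 -c "
from h import *
to(489,-119.6,143,3.209)"
```

```text
clock: 12.5
eef_pos: [457.8, 284.2, 146.1]
wrist_force: [-0.1, -0.1, -1.4]
finger_gap: 51.9
finger_force: 25.0
12.5 shift [  -4.  -405.     2.2] rot [ 0.002  0.005 -0.   ] F [-0.1 -0.1 -1.4]
```

```bash
python3 nudge.py '[[[0,-0.25,0,0,0,0],[-0.01,-0.6,0,0,0,0],[-0.02,-1,0,0,0,0],[-0.03,-1.4,0,0,0,0],[-0.04,-1.8,0,0,0,0]]]'|egrep 'clock|pos|wrist_f|finger';  python3 nudge.py '[[[0,-0.4,0,0,0,0],[0,-0.8,0,0,0,0],[0,-1.2,0,0,0,0],[0,-1.6,0,0,0,0],[0,-1.9,0,0,0,0]]]'|egrep 'clock|pos|wrist_f|finger'; python3 nudge.py '[[[0,-0.2,0,0,0,0],[0,-0.33,0,0,0,0],[0,-0.35,0,0,0,0],[0,-0.35,0,0,0,0],[0,-0.35,0,0,0,0]]]'; python3 - <<'E'
from h import *
to(489,-119.6,59,3.209)
s=manip.read_state();p,d=manip.camera('wrist');cv2.imwrite('pics/w2.png',p[:,:,::-1])
E
```

```text
clock: 13.0
eef_pos: [472.1, 102.7, 141.4]
wrist_force: [0.8, -0.5, -2.7]
finger_gap: 51.6
finger_force: 25.0
clock: 13.5
eef_pos: [484.9, -87.3, 141.3]
wrist_force: [0.5, 0.9, -1.4]
finger_gap: 51.7
finger_force: 25.0
clock: 14.0
eef_pos: [487.9, -119.3, 142.3]
eef_rot: [3.141, -0.0, -3.073]
wrist_force: [0.1, 0.1, -1.5]
finger_gap: 51.7
finger_force: 25.0
14.0 shift [-1.1 -0.4 83.3] rot [ 0.    -0.     0.001] F [ 0.1  0.1 -1.5]
```

View pics/w2.png

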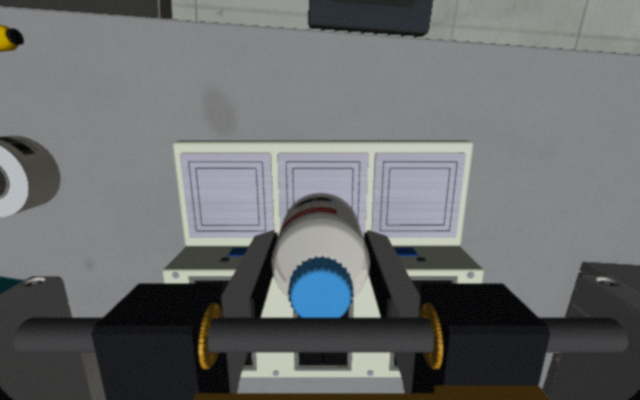

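The wrist view shows the bottle upright in the fingers, with its cap at (321,290), centred laterally over the middle plate (278–370 px). Lowering.

To row units: -1 mm is -0.01, 76 mm is 0.76.

```bash
python3 nudge.py '[[[-0.01,-0.004,0.25,0,0,0],[-0.01,-0.004,0.5,0,0,0],[-0.01,-0.004,0.65,0,0,0],[-0.01,-0.004,0.72,0,0,0],[-0.01,-0.004,0.76,0,0,0]]]'|egrep 'clock|pos|wrist_f|finger';  python3 nudge.py '[[[0,0,0.01,0,0,0],[0,0,0.03,0,0,0],[0,0,0.05,0,0,0],[0,0,0.06,0,0,0],[0,0,0.06,0,0,0]]]'|egrep 'clock|pos|wrist_f|finger'
```

```text
clock: 14.55
eef_pos: [489.0, -120.0, 66.2]
wrist_force: [-0.3, 0.2, -1.7]
finger_gap: 51.6
finger_force: 25.0
clock: 15.05
eef_pos: [489.0, -120.5, 60.5]
wrist_force: [0.4, 1.2, -2.0]
finger_gap: 51.6
finger_force: 25.0
```

```bash
for i in 1 2 3; do python3 nudge.py '[[[0,0,0.004,0,0,0],[0,0,0.008,0,0,0],[0,0,0.008,0,0,0]]]'|egrep 'pos|wrist_f'; done
```

```text
eef_pos: [489.0, -120.5, 59.6]
wrist_force: [-0.3, 0.5, -0.7]
eef_pos: [489.0, -120.5, 59.0]
wrist_force: [-1.2, 0.2, 0.2]
eef_pos: [489.1, -120.5, 58.9]
wrist_force: [-4.9, 1.6, 11.1]
```

Contact at the expected height, with 11 N upward. I'll open to release and then withdraw straight up.

```bash
python3 nudge.py '[[[0,0,-0.005,0,0,0],[0,0,-0.005,0,0,0]]]'|egrep 'pos|wrist_f'; python3 nudge.py '[[[0,0,0,0,0,0],[0,0,0,0,0,0],[0,0,0,0,0,0],[0,0,0,0,0,0],[0,0,0,0,0,0]]]' 90;python3 nudge.py '[[[0,0,0,0,0,0],[0,0,0,0,0,0],[0,0,0,0,0,0],[0,0,0,0,0,0]]]' |egrep 'gap|wrist_f'; python3 nudge.py '[[[0,0,-0.1,0,0,0],[0,0,-0.3,0,0,0],[0,0,-0.6,0,0,0],[0,0,-0.95,0,0,0],[0,0,-1.3,0,0,0]]]'|egrep 'clock|pos|wrist_f'; python3 nudge.py '[[[0,0.4,-0.2,0,0,0],[0,0.8,-0.3,0,0,0],[0,1.2,-0.3,0,0,0],[0,1.6,-0.3,0,0,0],[0,2,-0.3,0,0,0]]]'|egrep 'clock|pos|wrist_f'; python3 nudge.py '[[[0,0,0,0,0,0],[0,0,0,0,0,0],[0,0,0,0,0,0],[0,0,0,0,0,0],[0,0,0,0,0,0]]]'; python3 - <<'E'
from h import *
p,d=manip.camera('scene');cv2.imwrite('pics/s2.png',p[:,:,::-1])
p,d=manip.camera('top');cv2.imwrite('pics/t2.png',cv2.resize(p[110:270,290:490,::-1],None,fx=3,fy=3))
h=cv2.cvtColor(p,cv2.COLOR_RGB2HSV);m=(h[...,0]>95)&(h[...,0]<125)&(h[...,1]>110)
for k,c,st in blobs(m,30,900)[0]:print(c.round(),st,ray('top',c,26+89).round(1))
E
```

```text
eef_pos: [489.1, -120.5, 58.9]
wrist_force: [-3.3, 0.9, 7.0]
clock: 16.65
eef_pos: [489.0, -120.5, 58.5]
eef_rot: [3.142, -0.0, -3.074]
wrist_force: [1.3, -0.3, 0.0]
finger_gap: 88.2
finger_force: 0.0
wrist_force: [-0.0, -0.3, 0.6]
finger_gap: 89.9
clock: 17.55
eef_pos: [488.7, -120.5, 190.6]
wrist_force: [-0.0, 0.1, 0.3]
clock: 18.05
eef_pos: [475.1, 80.6, 219.6]
wrist_force: [1.0, 0.2, -0.2]
clock: 18.55
eef_pos: [475.6, 78.2, 218.6]
eef_rot: [-3.142, -0.0, -3.076]
wrist_force: [-0.0, -0.5, 0.0]
finger_gap: 89.9
finger_force: 0.0
[568.   6.] [558   0  24  11  55] [ 939.2 -506.4  115. ]
[637. 189.] [633 182   7  14  54] [ 530.1 -605.   115. ]
[395. 194.] [356 190  79   9 142] [ 528.7 -108.7  115. ]
[120. 211.] [111 200  16  19  34] [503.8 450.6 115. ]
[402. 213.] [396 207  14  13 137] [ 488.9 -122.4  115. ]
```

View pics/t2.png

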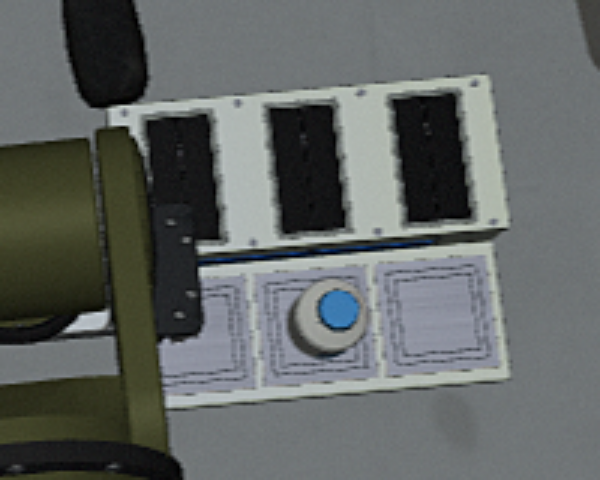

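View pics/s2.png

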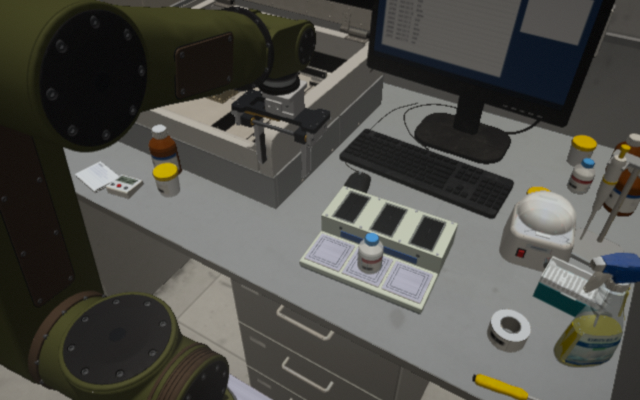

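The top view shows the cap at (402,213), i.e. (489,-122), about 3 mm from the middle plate's centre. In the scene view the bottle stands upright at (370,253), with the arm clear of everything.

```bash
python3 -c "
from cell import manip
print(manip.sign_off())"
```

```text
the job is handed in; nothing more can be done
None
```

The middle plate was the one that was off: I flipped its toggle to the ON stop, stood the bottle upright about 3 mm from that plate's centre, let go, and handed the job in at about 18.7 s. I did not feel the right port, because the left had already read on and the middle off; no verdict was shown at hand-in.

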